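# Present the square bottle in the dispensing case

## Task

Lift the hinged lid of the grey dispensing case all the way over until it rests open on its stop. Then turn the carousel inside until the square bottle (the others are round) faces the front, centred behind the gap in the case's front wall, and finish with the gripper still holding the carousel there, motionless, so a colleague can take the bottle; do not let go. Leave everything else on the bench where it is.

Things in the scene. Friction and masses are not known exactly. Their poses are not given: they have to be found in the camera images.
- case: grey open case, fixed, outside 198 x 198 mm, 85 mm high to the rim, walls 5 mm. Origin under its centre. Its -x side is the front (turned roughly towards the robot), whose wall has a 64 mm wide gap in the middle, open from 20 mm above the bench to the rim. The lid is hinged along its +y rim.
- lid (a joint): angle of the flat clear lid with grey edging (198 x 199 mm, 6 mm thick, about 0.25 kg), rad: 0 shut, grows as it opens upward, 1.85 = open on its stop. Turns freely: falls shut if let go before upright (1.57); beyond that it falls on to its stop and stays.
- lid_handle (a point): middle of the lid's bar handle: round steel bar 12 mm thick, 84 mm clear between two end stems, parallel to the hinge, 40 mm clear of the lid's free edge; axis 245 mm from the hinge axis, 89 mm above the bench when shut. Pinch it from above; it turns in the grip as the lid swings up and over to the case's +y side.
- lid_hinge (a point): middle of the lid's hinge axis, on the case's +y rim, 85 mm above the bench; the axis runs along the case's x.
- carousel: white turntable, 176 mm across, in the case; turns about its vertical axis either way, stays where left (friction 0.05 N m). Origin on the axis, under the disc, 12 mm above the bench; its -x axis points to the square bottle. Fixed on it at 68 mm radius, 60 degrees apart: the square bottle, four round jars (32 mm across, tops 69 mm above the bench) and an empty well.
- square_bottle (a point): top centre of the square bottle (30 x 30 mm body, narrow round cap, top 70 mm above the bench), 68 mm from the carousel's axis; turns with the carousel. It starts 50 degrees or more away from the front, either way.
- turn_grip (a point): point on the carousel's axis in its upright steel bar grip, 65 mm above the bench. The grip is 56 mm long (pointing at the square bottle), 14 mm thick, 43 to 79 mm above the bench. It can be pinched from above; 52 mm is clear from the axis to the jars around it.
- front_spot (a point): fixed point in the case, 68 mm in front of the carousel's axis and 70 mm above the bench, behind the middle of the front gap: where the square bottle's top centre is to be.
- pump_bottle: hand-rub pump bottle, 60 mm across, 168 mm tall, origin under its centre; bystander
- glove_box: paper-board glove box 220 x 120 x 80 mm (x, y, z), origin under its centre; bystander
- tube_rack: white rack of capped tubes 60 x 180 x 96 mm, origin under its centre; bystander
- steel_tray: open steel tray 100 x 170 x 25 mm, origin under its centre; bystander
- tape_roll: roll of tape lying flat, 90 mm across, 24 mm high, origin under its centre; bystander
- pill_jar: white jar 56 mm across, 80 mm tall, origin under its centre; bystander
- cup: clear cup 72 mm across, 80 mm tall, origin under its centre; bystander
- clipboard: clipboard lying flat, 220 x 150 x 14 mm, origin under its centre; bystander

How it is judged:
On the way, in this order (a step that is already met when the one before it is completed fails the run):
1. the lid is open, resting on its stop (value of joint lid above 1.72 rad and not (contact force between the fingers and lid above 0.3 N)), for 0.3 s.
2. the square bottle faces the front, the gripper holding the carousel (value of joint lid above 1.72 rad and horizontal distance between square_bottle and front_spot below 0.012 m and contact force between the fingers and carousel above 2 N), for 0.2 s.
At the end, for the whole second after the job is handed in: The lid is open on its stop (over 1.72 rad), the square bottle's centre is within 12 mm of the front spot seen from above, the carousel is motionless (under 0.1 rad/s) and the gripper's fingers still hold it (contact force over 2 N) (all of step 2 and angular speed of carousel below 0.1 rad/s); the arm keeps its last pose, push and grip.
It fails at once if a bystander is shifted by more than 30 mm or knocked over (distance of any of pump_bottle, glove_box, tube_rack, steel_tray, tape_roll, pill_jar, cup, clipboard from where it was at the start of the episode above 0.03 m or angle between any of pump_bottle, glove_box, tube_rack, steel_tray, tape_roll, pill_jar, cup, clipboard's own z axis and vertical above 0.5 rad).
It also fails if it takes over 67 s, if anything falls off the work surface, if the arm or the gripper's body presses on something with over 40 N, if the wrist force passes 120 N, or if a joint passes its speed limit or range.

## Robot

A 6-joint arm with a two-finger parallel gripper is mounted at the origin on the work surface. World frame = base frame: x ahead of the robot, y to its left, z up, the work surface at z = 0. Lengths are in m, angles in rad, forces in N, time in s.
With the tool pointing down it reaches from about 0.35 to 0.775 m from the base axis. Payload 5.5 kg.
Tool frame: the origin (TCP) lies between the finger pads; the fingertips stand 11 mm ahead of it and the grasp point (between the pads) lies 8 mm behind it (tips_ahead is the distance from the TCP to the fingertips, in m); z points along the fingers, y is the line along which they close (so a half turn about z gives the same grasp; the last joint's range is limited). The gripper opens to 85 mm and grips with 20 to 120 N. Pads are 22 mm wide; open, the fingers measure 114 mm over their backs; the gripper's body (76 mm by 85 mm) begins 54 mm behind the grasp point. The pads swing forward as they close: fully open they stand 13 mm farther back than shut.
Start: joints at [-1.39, 0.313, 0.046, 1.304, 0, 1.431], TCP at [0.181, -0.546, 0.242] pointing down, gripper open.
Joint ranges: [-2.76, 2.76], [-0.86, 1.69], [-1.03, 1.26], [-2.2, 2.34], [-1.47, 1.5], [-3.14, 3.14]. Speed limits (rad/s): [2.57, 2.57, 3.14, 3.14, 3.14, 3.14].

## Interface

Orientations are given as a unit quaternion [w, x, y, z].
In Python, from workcell import * gives the robot as it stands. The module is installed in compiled form; this text tells all that it offers.
- The arm moves only by the tool jog_arm, never from a script. Its argument "moves" is a list of rows, each an object with "fingers": the closure, from 0 (fully open) to 1 (shut); "slide": the shift along the tool's x, y, z in mm, a list of three; "angular": the turn, a rotation vector about the tool's x, y, z in degrees, a list of three. A call has 1 to 10 rows; each row is the pose to reach, as a shift and turn from the pose commanded when the call began, along the tool's axes at that moment; what a row does not reach only later rows make up. A row lasts 1/12 s, in which the tool goes at most 41.7 mm and 7.16 degrees, less where a joint would pass 70% of its speed; a pose out of reach is approached as far as the arm can. A call with a gripper value outside its range is refused whole. The fingers move at their own pace and stop on an object; "squeeze" is the grip in N (left out, the last holds). Time passes only in rows, so rows that repeat a pose let the fingers close. It gives the time, the measured TCP pose, the force, the opening and the grip force at its end, in the units of the state.
- get_state(): the state, without advancing time (a new reading comes with each control period).
- read_camera(name): name is "side" or "top" or "wrist"; returns a dict with "color" (384x512x3 uint8, red, green, blue), "fovy" (degrees; the focal length in pixels is half the picture's height over the tangent of half this angle, whatever the lens; pixels are square), "cx", "cy" (the principal point, pixels), "world_from_camera" (4x4, takes a point from camera to world coordinates); the wrist camera has in their place "tool_from_camera" (4x4, takes a point from camera to tool coordinates, whose origin is the TCP and whose axes are the flange's). Camera axes: x right, y down, z forward; pixel columns grow to the right and rows downward; lengths in m; the calibration is good to about 2 mm. A picture is of the moment at which its call begins: read the wrist's pose just before it. There is no depth.
- hand_in(): hands the job in; it is judged then, once.
Trained networks look in a picture, given as the dict that the camera call returned (one of the last four; its "shot" number tells which), for a name from the list of things; names that differ only in an ending like _2 or _b are one class to them, and where a whole thing is asked for, a point or a joint stands for the part that bears it (a point fixed in the world has none). Each returns a list of dicts, best first, with "p" (0 to 1); they miss things now and then, are a little off and sometimes report something else, mostly with a low value. They report only what shows in the picture. A call takes as long as a camera call.
- look_for(target, picture): "point" ([column, row] in pixels, amid what is visible of it).
- tip_of(target, picture): "point" ([column, row] in pixels: a listed point, or the origin of a listed thing).
The state is a dict: "clock": time; "joint_pos": joint angles; "qvel": joint speeds; "tau": joint torques, N m; "tcp_pos": TCP position; "orientation": TCP orientation; "wrist_force": force on the tool from outside, world axes, zero at the start; "ft_torque": the same for the moment, N m; "finger_gap": finger opening in m; "grip_force": force on a finger pad.
Only numpy, scipy, OpenCV 4.12 (cv2) and the standard library are available. Lean on these libraries where they do the work, as an engineer would, in place of code of your own. Each camera call takes 0.05 s, during which the arm holds its last target. There are 200 camera calls.

## Working session

There is one attempt and no reset: what is moved stays moved. The work goes in short steps, Python scripts to look and compute and a tool call to move; the robot and the scene stay as the last step left them, time stands still between calls to the robot, and variables do not carry over. Pictures are saved under pics/ and viewed, at most 10 in all, crops included, and the job is handed in when it is done.

Besides the shell and the picture viewer there is one more tool, called after "Request:" as name([rows], argument=value, ...), one row to a line, values as JSON. jog_arm: Moves the arm, as the interface text tells. Its arguments: {"type":"object","properties":{"moves":{"type":"array","items":{"type":"object","properties":{"fingers":{"type":"number"},"slide":{"type":"array","items":{"type":"number"}},"angular":{"type":"array","items":{"type":"number"}}}}},"squeeze":{"type":"number"}},"required":["moves"]}

```bash
mkdir -p pics
cat > h.py <<'E'
from workcell import *
import numpy as np, cv2
from scipy.spatial.transform import Rotation as R
def cam(n):
    s=get_state(); p=read_camera(n)
    if n=="wrist":
        T=np.eye(4); T[:3,:3]=Rt(s); T[:3,3]=s["tcp_pos"]; p["W"]=T@np.array(p["tool_from_camera"])
    else: p["W"]=np.array(p["world_from_camera"])
    return p
def Rt(s):
    q=s["orientation"]; return R.from_quat([q[1],q[2],q[3],q[0]]).as_matrix()
def onz(p,px,z):
    f=p["color"].shape[0]/2/np.tan(np.radians(p["fovy"])/2)
    d=p["W"][:3,:3]@np.array([(px[0]-p["cx"])/f,(px[1]-p["cy"])/f,1]); o=p["W"][:3,3]
    return o+d*(z-o[2])/d[2]
def proj(p,X):
    f=p["color"].shape[0]/2/np.tan(np.radians(p["fovy"])/2)
    c=np.linalg.inv(p["W"])@np.append(X,1); return c[:2]/c[2]*f+[p["cx"],p["cy"]]
def save(p,n): cv2.imwrite(f"pics/{n}.png",cv2.cvtColor(p["color"],cv2.COLOR_RGB2BGR))
E
python3 - <<'E'
from h import *
np.set_printoptions(precision=3,suppress=True)
s=get_state(); print(s["clock"],s["tcp_pos"],Rt(s).tolist())
P={}
for n in("top","side"):
    p=cam(n); save(p,n+"0"); P[n]=p; print(n,p["W"][:3,3],p["W"][:3,2])
    for t,z in dict(lid_handle=.089,lid_hinge=.085,case=0,turn_grip=.065,square_bottle=.07,carousel=.012,pump_bottle=0,glove_box=0,tube_rack=0,steel_tray=0,tape_roll=0,pill_jar=0,cup=0,clipboard=0).items():
        for d in tip_of(t,p)[:2]: print(t,round(d["p"],2),np.round(d["point"]),onz(p,d["point"],z))
cv2.imwrite("pics/both0.png",cv2.cvtColor(np.vstack([P["top"]["color"],P["side"]["color"]]),cv2.COLOR_RGB2BGR)[:, :])
E
```

```text
0.0 [ 0.181 -0.545  0.241] [[0.9489732135793159, 0.31535654775362165, -0.00029613825175720757], [0.31535656159391323, -0.9489715816021356, 0.0017822376961707826], [0.0002810135419978573, -0.0017846849747279695, -0.9999983679641333]]
top [0.376 0.02  1.149] [ 0.159 -0.011 -0.987]
lid_handle 0.87 [294. 182.] [ 0.58  -0.102  0.089]
lid_handle 0.42 [351. 202.] [ 0.52  -0.263  0.089]
lid_hinge 0.97 [214. 209.] [0.505 0.127 0.085]
case 0.63 [246. 203.] [0.532 0.036 0.   ]
case 0.45 [391. 162.] [ 0.659 -0.417  0.   ]
turn_grip 0.39 [162. 268.] [0.342 0.273 0.065]
square_bottle 0.65 [212. 208.] [0.509 0.135 0.07 ]
pump_bottle 0.68 [392. 164.] [ 0.651 -0.419  0.   ]
glove_box 0.67 [121. 154.] [0.688 0.425 0.   ]
tube_rack 0.57 [120. 155.] [0.687 0.431 0.   ]
steel_tray 0.58 [160. 266.] [0.345 0.295 0.   ]
tape_roll 0.64 [358. 204.] [ 0.524 -0.305  0.   ]
pill_jar 0.71 [404. 209.] [ 0.51  -0.448  0.   ]
cup 0.94 [102. 221.] [0.481 0.475 0.   ]
clipboard 0.7 [383. 272.] [ 0.321 -0.37   0.   ]
clipboard 0.62 [297. 180.] [ 0.603 -0.12   0.   ]
side [0.294 1.187 0.943] [ 0.178 -0.796 -0.579]
lid_handle 0.89 [261. 171.] [ 0.58  -0.129  0.089]
lid_hinge 0.86 [266. 215.] [0.505 0.128 0.085]
case 0.95 [263. 220.] [0.53  0.054 0.   ]
turn_grip 0.68 [307. 281.] [0.337 0.366 0.065]
turn_grip 0.32 [330. 168.] [ 0.328 -0.252  0.065]
square_bottle 0.24 [266. 216.] [0.508 0.112 0.07 ]
carousel 0.64 [247. 316.] [0.479 0.479 0.012]
pump_bottle 0.82 [260. 149.] [ 0.656 -0.443  0.   ]
tube_rack 0.57 [200. 196.] [ 0.795 -0.03   0.   ]
steel_tray 0.95 [306. 279.] [0.344 0.296 0.   ]
steel_tray 0.38 [262. 171.] [ 0.606 -0.266  0.   ]
tape_roll 0.72 [280. 169.] [ 0.535 -0.297  0.   ]
pill_jar 0.63 [292. 155.] [ 0.507 -0.429  0.   ]
cup 0.92 [248. 317.] [ 0.479  0.474 -0.   ]
clipboard 0.68 [330. 166.] [ 0.33  -0.374  0.   ]
```

View pics/top0.png

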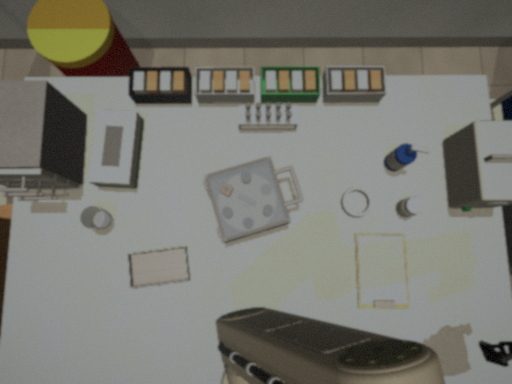

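View pics/side0.png

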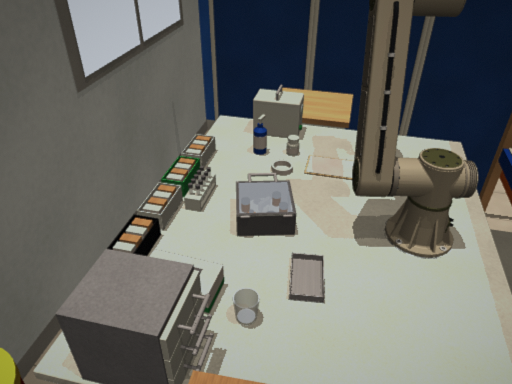

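The top view shows the case at about (247,200), yawed about 17°, with its handle on the right at about (292,187). The square bottle is at about (227,189), back-left under the clear lid. The side view agrees on this layout, and the path to the handle is free. I'll go above the handle now.

Request:
jog_arm([
  {"slide":[250,-160,-60],"fingers":0.5},
  {"slide":[250,-160,-60],"fingers":0.5},
  {"slide":[250,-160,-60],"fingers":0.5},
  {"slide":[250,-160,-60],"fingers":0.5},
  {"slide":[250,-160,-60],"fingers":0.5},
  {"slide":[330,-210,-60],"fingers":0.5},
  {"slide":[400,-260,-60],"fingers":0.5},
  {"slide":[400,-260,-60],"fingers":0.5},
  {"slide":[400,-260,-60],"fingers":0.5},
  {"slide":[400,-260,-60],"fingers":0.5},
])

```text
schema error: expected keys fingers, slide, angular
```

Request:
jog_arm([
  {"slide":[250,-160,-60],"angular":[0,0,0],"fingers":0.5},
  {"slide":[250,-160,-60],"angular":[0,0,0],"fingers":0.5},
  {"slide":[250,-160,-60],"angular":[0,0,0],"fingers":0.5},
  {"slide":[250,-160,-60],"angular":[0,0,0],"fingers":0.5},
  {"slide":[250,-160,-60],"angular":[0,0,0],"fingers":0.5},
  {"slide":[330,-210,-60],"angular":[0,0,0],"fingers":0.5},
  {"slide":[400,-260,-60],"angular":[0,0,0],"fingers":0.5},
  {"slide":[400,-260,-60],"angular":[0,0,0],"fingers":0.5},
  {"slide":[400,-260,-60],"angular":[0,0,0],"fingers":0.5},
  {"slide":[400,-260,-60],"angular":[0,0,0],"fingers":0.5},
])

```text
clock: 2.33
tcp_pos: [0.4397, -0.2222, 0.2987]
orientation: [0.0, 0.987, 0.16, 0.0]
wrist_force: [0.3, -1.2, -0.3]
finger_gap: 0.0428
grip_force: 0.0
```

Request:
jog_arm([
  {"slide":[120,-80,0],"angular":[0,0,0],"fingers":0.5},
  {"slide":[120,-80,0],"angular":[0,0,0],"fingers":0.5},
  {"slide":[120,-80,0],"angular":[0,0,0],"fingers":0.5},
  {"slide":[120,-80,0],"angular":[0,0,0],"fingers":0.5},
  {"slide":[120,-80,0],"angular":[0,0,0],"fingers":0.5},
])

```text
clock: 2.75
tcp_pos: [0.5294, -0.1069, 0.2979]
orientation: [-0.0, 0.987, 0.162, 0.0]
wrist_force: [-0.2, 0.1, 0.0]
finger_gap: 0.0427
grip_force: 0.0
```

Run:
```python
from h import *
np.set_printoptions(precision=3,suppress=True)
s=get_state(); print(s["clock"],s["tcp_pos"],Rt(s)[:,0],s["joint_pos"])
p=cam("wrist"); save(p,"w1"); print(p["W"][:3,3],p["W"][:3,2])
for t,z in dict(lid_handle=.089,lid_hinge=.085,case=0,turn_grip=.065,square_bottle=.07,carousel=.012).items():
    for d in tip_of(t,p)[:2]: print(t,round(d["p"],2),np.round(d["point"]),onz(p,d["point"],z))
```

```text
2.75 [ 0.529 -0.107  0.298] [0.947 0.321 0.001] [-0.348  0.235  0.076  1.412  0.001  2.467]
[ 0.605 -0.081  0.43 ] [-0.292 -0.097 -0.951]
lid_handle 0.69 [270. 134.] [ 0.574 -0.104  0.089]
lid_hinge 0.94 [ 77. 124.] [0.507 0.13  0.085]
case 0.91 [178. 124.] [0.533 0.032 0.   ]
square_bottle 0.43 [471. 143.] [ 0.647 -0.363  0.07 ]
```

View pics/w1.png

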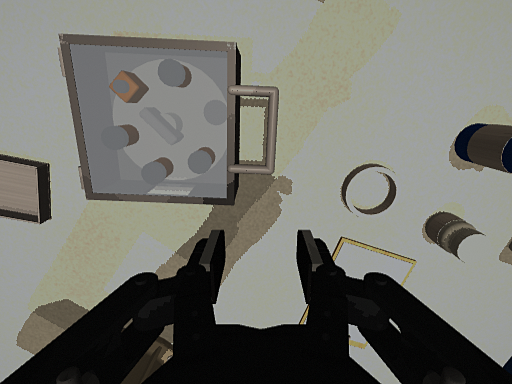

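The wrist view shows the bar handle from (274,90) to (270,170), which matches the network's point. The measured hinge distance is 243 mm against the stated 245. Inside, the square bottle is at (128,87) and the grip runs from (142,110) to (182,142). I'll descend on the bar.

Request:
jog_arm([
  {"slide":[44,12,40],"angular":[0,0,2.7],"fingers":0.5},
  {"slide":[44,12,80],"angular":[0,0,2.7],"fingers":0.5},
  {"slide":[44,12,120],"angular":[0,0,2.7],"fingers":0.5},
  {"slide":[44,12,150],"angular":[0,0,2.7],"fingers":0.5},
  {"slide":[44,12,180],"angular":[0,0,2.7],"fingers":0.5},
  {"slide":[44,12,200],"angular":[0,0,2.7],"fingers":0.5},
  {"slide":[44,12,217],"angular":[0,0,2.7],"fingers":0.5},
  {"slide":[44,12,217],"angular":[0,0,2.7],"fingers":0.5},
  {"slide":[44,12,217],"angular":[0,0,2.7],"fingers":0.5},
])

```text
clock: 3.85
tcp_pos: [0.5719, -0.1085, 0.0807]
orientation: [-0.0, 0.991, 0.136, -0.001]
wrist_force: [0.5, 0.7, -0.5]
finger_gap: 0.0431
grip_force: 0.0
```

Request:
jog_arm([
  {"slide":[0,0,0],"angular":[0,0,0],"fingers":1},
  {"slide":[0,0,0],"angular":[0,0,0],"fingers":1},
  {"slide":[0,0,0],"angular":[0,0,0],"fingers":1},
  {"slide":[0,0,0],"angular":[0,0,0],"fingers":1},
  {"slide":[0,0,0],"angular":[0,0,0],"fingers":1},
  {"slide":[0,0,0],"angular":[0,0,0],"fingers":1},
], squeeze=30)

```text
clock: 4.35
tcp_pos: [0.5734, -0.1062, 0.0831]
orientation: [-0.001, 0.991, 0.137, 0.001]
wrist_force: [-1.7, 6.9, 5.2]
finger_gap: 0.0108
grip_force: 29.3
```

Request:
jog_arm([
  {"slide":[0,-2,-25],"angular":[0,0,0],"fingers":1},
  {"slide":[0,-7,-54],"angular":[0,0,0],"fingers":1},
  {"slide":[0,-16,-82],"angular":[0,0,0],"fingers":1},
  {"slide":[0,-28,-109],"angular":[0,0,0],"fingers":1},
  {"slide":[0,-43,-134],"angular":[0,0,0],"fingers":1},
  {"slide":[0,-61,-157],"angular":[0,0,0],"fingers":1},
  {"slide":[0,-82,-178],"angular":[0,0,0],"fingers":1},
  {"slide":[0,-105,-197],"angular":[0,0,0],"fingers":1},
  {"slide":[0,-130,-212],"angular":[0,0,0],"fingers":1},
  {"slide":[0,-156,-224],"angular":[0,0,0],"fingers":1},
], squeeze=25)

```text
clock: 5.18
tcp_pos: [0.5307, 0.0411, 0.3097]
orientation: [0.003, 0.991, 0.136, 0.002]
wrist_force: [-2.2, -0.9, -0.2]
finger_gap: 0.011
grip_force: 26.8
```

Request:
jog_arm([
  {"slide":[0,-28,-9],"angular":[0,0,0],"fingers":1},
  {"slide":[0,-57,-15],"angular":[0,0,0],"fingers":1},
  {"slide":[0,-86,-17],"angular":[0,0,0],"fingers":1},
  {"slide":[0,-115,-15],"angular":[0,0,0],"fingers":1},
  {"slide":[0,-144,-10],"angular":[0,0,0],"fingers":1},
  {"slide":[0,-156,-7],"angular":[0,0,0],"fingers":1},
  {"slide":[0,-156,-7],"angular":[0,0,0],"fingers":1},
  {"slide":[0,-156,-7],"angular":[0,0,0],"fingers":1},
])

```text
clock: 5.85
tcp_pos: [0.4868, 0.1943, 0.3153]
orientation: [-0.001, 0.99, 0.138, 0.001]
wrist_force: [-7.1, 1.5, 11.2]
finger_gap: 0.0107
grip_force: 29.3
```

Request:
jog_arm([
  {"slide":[0,0,0],"angular":[0,0,0],"fingers":0.5},
  {"slide":[0,0,0],"angular":[0,0,0],"fingers":0.5},
  {"slide":[0,0,0],"angular":[0,0,0],"fingers":0.5},
  {"slide":[0,0,0],"angular":[0,0,0],"fingers":0.5},
  {"slide":[0,0,-30],"angular":[0,0,0],"fingers":0.5},
  {"slide":[0,0,-60],"angular":[0,0,0],"fingers":0.5},
  {"slide":[0,40,-60],"angular":[0,0,0],"fingers":0.5},
  {"slide":[-40,80,-60],"angular":[0,0,0],"fingers":0.5},
  {"slide":[-70,120,-60],"angular":[0,0,0],"fingers":0.5},
  {"slide":[-70,150,-60],"angular":[0,0,0],"fingers":0.5},
])

```text
clock: 6.68
tcp_pos: [0.4597, 0.037, 0.3726]
orientation: [-0.0, 0.991, 0.137, -0.0]
wrist_force: [1.3, -0.8, 0.6]
finger_gap: 0.0426
grip_force: 0.0
```

Run:
```python
from h import *
np.set_printoptions(precision=3,suppress=True)
s=get_state(); print(s["clock"],s["tcp_pos"],Rt(s)[:,0],s["joint_pos"])
p=cam("wrist"); save(p,"w2")
for n in("wrist","top"):
  if n=="top": p=cam(n); save(p,"t2")
  for t,z in dict(lid_handle=.32,lid_hinge=.085,case=0,turn_grip=.065,square_bottle=.07,carousel=.012).items():
    for d in tip_of(t,p)[:2]: print(t,round(d["p"],2),np.round(d["point"]),onz(p,d["point"],z))
```

```text
6.6833 [0.46  0.037 0.373] [ 0.962  0.272 -0.001] [-0.094  0.086  0.079  1.564  0.     2.772]
lid_handle 0.64 [ 36. 119.] [0.485 0.201 0.32 ]
lid_hinge 0.96 [209. 109.] [0.506 0.132 0.085]
case 0.94 [274. 106.] [0.538 0.034 0.   ]
case 0.16 [ 36. 116.] [0.404 0.447 0.   ]
turn_grip 0.72 [208. 109.] [0.505 0.137 0.065]
turn_grip 0.68 [273. 106.] [0.537 0.039 0.065]
square_bottle 0.74 [246.  75.] [0.569 0.091 0.07 ]
carousel 0.97 [273. 106.] [0.537 0.036 0.012]
lid_handle 0.65 [171. 204.] [0.487 0.198 0.32 ]
lid_hinge 0.44 [159. 268.] [0.342 0.277 0.085]
turn_grip 0.35 [102. 219.] [0.481 0.448 0.065]
```

View pics/w2.png

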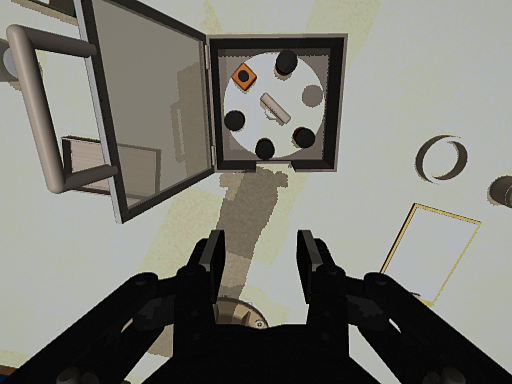

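The lid rests open. The carousel grip is centred at about (275,108) and the square bottle at (246,75), to the back-left. That is about +137° (counter-clockwise) from the front, and joint 6 allows it. I'll align over the grip and look again.

Request:
jog_arm([
  {"slide":[36,11,20],"angular":[0,0,-7],"fingers":0.5},
  {"slide":[72,21,50],"angular":[0,0,-14],"fingers":0.5},
  {"slide":[72,21,80],"angular":[0,0,-21],"fingers":0.5},
  {"slide":[72,21,110],"angular":[0,0,-28],"fingers":0.5},
  {"slide":[72,21,140],"angular":[0,0,-35],"fingers":0.5},
  {"slide":[72,21,160],"angular":[0,0,-42],"fingers":0.5},
  {"slide":[72,21,160],"angular":[0,0,-43],"fingers":0.5},
  {"slide":[72,21,160],"angular":[0,0,-43],"fingers":0.5},
  {"slide":[72,21,160],"angular":[0,0,-43],"fingers":0.5},
])

```text
clock: 8.13
tcp_pos: [0.5377, 0.0371, 0.2137]
orientation: [0.001, 0.872, 0.489, 0.001]
wrist_force: [0.5, -0.1, 0.8]
finger_gap: 0.0429
grip_force: 0.0
```

Run:
```python
from h import *
np.set_printoptions(precision=3,suppress=True)
s=get_state(); print(s["clock"],s["tcp_pos"],Rt(s)[:,0],s["joint_pos"])
p=cam("wrist"); save(p,"w3")
for t,z in dict(turn_grip=.065,square_bottle=.07,carousel=.012,front_spot=.07,case=0,lid_hinge=.085).items():
    for d in tip_of(t,p)[:2]: print(t,round(d["p"],2),np.round(d["point"]),onz(p,d["point"],z))
```

```text
8.1333 [0.538 0.037 0.214] [0.522 0.853 0.001] [-0.08   0.252 -0.107  1.21  -0.     2.04 ]
turn_grip 0.92 [259. 180.] [0.537 0.038 0.065]
turn_grip 0.28 [260. 172.] [0.542 0.045 0.065]
square_bottle 0.85 [258. 118.] [0.57  0.094 0.07 ]
carousel 0.77 [258. 174.] [0.531 0.033 0.012]
front_spot 0.93 [219. 224.] [0.472 0.019 0.07 ]
case 0.83 [261. 170.] [0.536 0.033 0.   ]
lid_hinge 0.67 [184. 120.] [0.51  0.13  0.085]
```

View pics/w3.png

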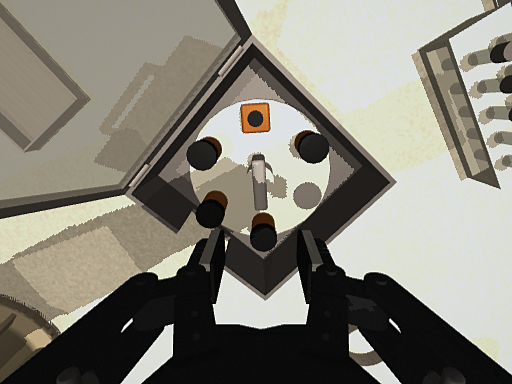

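In this view the grip is at (259,180), in line with the tool, and the bottle is at (258,118). The network's front spot at (219,224) is 68 mm from the axis, as it must be. I'll descend and pinch.

Request:
jog_arm([
  {"slide":[0,0,35],"angular":[0,0,-1],"fingers":0.5},
  {"slide":[0,0,70],"angular":[0,0,-1],"fingers":0.5},
  {"slide":[0,0,100],"angular":[0,0,-1],"fingers":0.5},
  {"slide":[0,0,125],"angular":[0,0,-1],"fingers":0.5},
  {"slide":[0,0,145],"angular":[0,0,-1],"fingers":0.5},
  {"slide":[0,0,154],"angular":[0,0,-1],"fingers":0.5},
  {"slide":[0,0,154],"angular":[0,0,-1],"fingers":0.5},
  {"slide":[0,0,154],"angular":[0,0,-1],"fingers":0.5},
])

```text
clock: 9.15
tcp_pos: [0.5372, 0.0369, 0.0586]
orientation: [0.0, 0.867, 0.497, -0.0]
wrist_force: [-0.1, -0.4, 1.1]
finger_gap: 0.0425
grip_force: 0.0
```

Request:
jog_arm([
  {"slide":[0,0,0],"angular":[0,0,0],"fingers":1},
  {"slide":[0,0,0],"angular":[0,0,0],"fingers":1},
  {"slide":[0,0,0],"angular":[0,0,0],"fingers":1},
  {"slide":[0,0,0],"angular":[0,0,0],"fingers":1},
  {"slide":[0,0,0],"angular":[0,0,0],"fingers":1},
  {"slide":[0,0,0],"angular":[0,0,0],"fingers":1},
], squeeze=30)

```text
clock: 9.65
tcp_pos: [0.5368, 0.0376, 0.0599]
orientation: [-0.0, 0.867, 0.498, 0.001]
wrist_force: [-4.6, 2.4, 5.5]
finger_gap: 0.0299
grip_force: 29.6
```

The gap stopped at 30 mm instead of 14 mm, so I'll look.

Run:
```python
from h import *
s=get_state(); print(s["finger_gap"],s["grip_force"])
p=cam("wrist"); a=cv2.resize(p["color"][60:300,140:400],None,fx=2.2,fy=2.2,interpolation=cv2.INTER_CUBIC); cv2.imwrite("pics/w4.png",a[:,:,::-1])
```

```text
0.02989073608430628 29.561907649040222
```

View pics/w4.png

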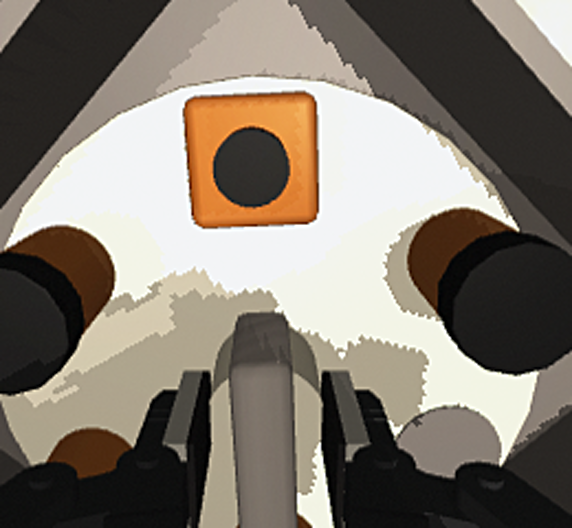

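The fingertips have closed on the wider round hub under the grip bar. I'll open, raise 9 mm and pinch again.

Request:
jog_arm([
  {"slide":[0,0,0],"angular":[0,0,0],"fingers":0.5},
  {"slide":[0,0,0],"angular":[0,0,0],"fingers":0.5},
  {"slide":[0,0,-9],"angular":[0,0,0],"fingers":0.5},
  {"slide":[0,0,-9],"angular":[0,0,0],"fingers":0.5},
  {"slide":[0,0,-9],"angular":[0,0,0],"fingers":1},
  {"slide":[0,0,-9],"angular":[0,0,0],"fingers":1},
  {"slide":[0,0,-9],"angular":[0,0,0],"fingers":1},
  {"slide":[0,0,-9],"angular":[0,0,0],"fingers":1},
  {"slide":[0,0,-9],"angular":[0,0,0],"fingers":1},
  {"slide":[0,0,-9],"angular":[0,0,0],"fingers":1},
], squeeze=35)

```text
clock: 10.53
tcp_pos: [0.5366, 0.0374, 0.0675]
orientation: [-0.0, 0.867, 0.498, 0.0]
wrist_force: [-1.9, 1.5, 5.4]
finger_gap: 0.0136
grip_force: 36.4
```

Request:
jog_arm([
  {"slide":[0,0,0],"angular":[0,0,-6],"fingers":1},
  {"slide":[0,0,0],"angular":[0,0,-12],"fingers":1},
  {"slide":[0,0,0],"angular":[0,0,-18],"fingers":1},
  {"slide":[0,0,0],"angular":[0,0,-24],"fingers":1},
  {"slide":[0,0,0],"angular":[0,0,-30],"fingers":1},
  {"slide":[0,0,0],"angular":[0,0,-36],"fingers":1},
  {"slide":[0,0,0],"angular":[0,0,-42],"fingers":1},
  {"slide":[0,0,0],"angular":[0,0,-48],"fingers":1},
  {"slide":[0,0,0],"angular":[0,0,-54],"fingers":1},
  {"slide":[0,0,0],"angular":[0,0,-60],"fingers":1},
])

```text
clock: 11.37
tcp_pos: [0.5337, 0.0374, 0.0675]
orientation: [-0.002, 0.5, 0.866, -0.001]
wrist_force: [-11.4, 1.1, 13.8]
finger_gap: 0.0135
grip_force: 37.6
```

Request:
jog_arm([
  {"slide":[0,0,0],"angular":[0,0,-6],"fingers":1},
  {"slide":[0,0,0],"angular":[0,0,-12],"fingers":1},
  {"slide":[0,0,0],"angular":[0,0,-18],"fingers":1},
  {"slide":[0,0,0],"angular":[0,0,-24],"fingers":1},
  {"slide":[0,0,0],"angular":[0,0,-30],"fingers":1},
  {"slide":[0,0,0],"angular":[0,0,-36],"fingers":1},
  {"slide":[0,0,0],"angular":[0,0,-42],"fingers":1},
  {"slide":[0,0,0],"angular":[0,0,-48],"fingers":1},
  {"slide":[0,0,0],"angular":[0,0,-54],"fingers":1},
  {"slide":[0,0,0],"angular":[0,0,-60],"fingers":1},
])

```text
clock: 12.2
tcp_pos: [0.5322, 0.0348, 0.0675]
orientation: [-0.004, 0.001, 1.0, -0.003]
wrist_force: [-16.0, -9.7, 16.7]
finger_gap: 0.0133
grip_force: 38.0
```

Request:
jog_arm([
  {"slide":[0,0,0],"angular":[0,0,-5],"fingers":1},
  {"slide":[0,0,0],"angular":[0,0,-10],"fingers":1},
  {"slide":[0,0,0],"angular":[0,0,-14],"fingers":1},
  {"slide":[0,0,0],"angular":[0,0,-16.8],"fingers":1},
  {"slide":[0,0,0],"angular":[0,0,-16.8],"fingers":1},
  {"slide":[0,0,0],"angular":[0,0,-16.8],"fingers":1},
])

```text
clock: 12.7
tcp_pos: [0.5324, 0.0341, 0.0675]
orientation: [-0.004, -0.142, 0.99, -0.003]
wrist_force: [-14.7, -12.1, 16.0]
finger_gap: 0.0134
grip_force: 37.9
```

Run:
```python
from h import *
np.set_printoptions(precision=3,suppress=True)
s=get_state(); x=Rt(s)[:,0]; print(s["clock"],s["tcp_pos"],np.degrees(np.arctan2(x[1],x[0])),s["wrist_force"])
p=cam("wrist"); save(p,"w5")
for t,z in dict(turn_grip=.065,square_bottle=.07,front_spot=.07,lid_hinge=.085,case=0,lid_handle=.32).items():
    for d in tip_of(t,p)[:2]: print(t,round(d["p"],2),np.round(d["point"]),onz(p,d["point"],z))
```

```text
12.7 [0.532 0.034 0.067] -163.6397141501376 [-14.745 -12.104  16.035]
turn_grip 0.74 [262. 254.] [0.535 0.036 0.065]
square_bottle 0.89 [262. 132.] [0.469 0.017 0.07 ]
front_spot 0.74 [260. 131.] [0.469 0.016 0.07 ]
lid_hinge 0.64 [459. 276.] [0.508 0.131 0.085]
case 0.83 [261. 213.] [0.537 0.036 0.   ]
case 0.73 [260. 252.] [0.572 0.046 0.   ]
```

View pics/w5.png

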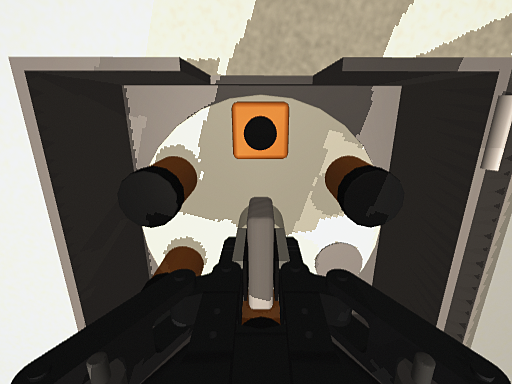

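The bottle, at (261,130), is centred behind the front gap, which spans columns 215 to 315 at the back of the wall. It agrees with the front spot within 2 mm. I'll hold still, check the lid and hand in.

Request:
jog_arm([
  {"slide":[0,0,0],"angular":[0,0,0],"fingers":1},
  {"slide":[0,0,0],"angular":[0,0,0],"fingers":1},
  {"slide":[0,0,0],"angular":[0,0,0],"fingers":1},
  {"slide":[0,0,0],"angular":[0,0,0],"fingers":1},
  {"slide":[0,0,0],"angular":[0,0,0],"fingers":1},
  {"slide":[0,0,0],"angular":[0,0,0],"fingers":1},
])

```text
clock: 13.55
tcp_pos: [0.5324, 0.034, 0.0675]
orientation: [-0.004, -0.142, 0.99, -0.003]
wrist_force: [-15.3, -11.3, 15.6]
finger_gap: 0.0137
grip_force: 37.9
```

Run:
```python
from h import *
ok=False
for n in("side","top"):
    p=cam(n)
    for d in tip_of("lid_handle",p)[:1]:
        X=onz(p,d["point"],.32); print(n,d["p"],X); ok|=np.hypot(X[0]-.486,X[1]-.2)<.03
print(get_state()["grip_force"],ok)
if ok: print(hand_in())
```

```text
side 0.68 [0.48657126 0.1948295  0.32      ]
top 0.59 [0.4941136  0.19862951 0.32      ]
37.93650269508362 True
the job is handed in; nothing more can be done
None
```

I've handed the job in: the lid is open on its stop and the square bottle is about 2 mm from the front spot, with the gripper still holding the carousel motionless; the judging result was not shown to me.

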